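# Turn the stub bin's flap over

### The arm

A 7-joint arm with a two-finger parallel gripper is mounted at the origin on the work surface. World frame = base frame: x ahead of the robot, y to its left, z up, the work surface at z = 0. Lengths are in mm, angles in rad, forces in N, time in s.
With the tool pointing down it reaches from about 400 to 900 mm from the base axis. Payload 5.6 kg.
Tool frame: the origin (TCP) lies midway between the tips of the shut fingers; the grasp point (between the pads) lies 19 mm behind it; z points along the fingers, y is the line along which they close (so a half turn about z gives the same grasp; the last joint's range is limited). The gripper opens to 92 mm and grips with 3 to 60 N. Pads are 20 mm wide; open, the fingers measure 128 mm over their backs; the gripper's body (75 mm by 189 mm) begins 69 mm behind the grasp point.
Start: joints at [-1.193, 0.468, -0.012, 1.603, 0.006, 1.071, -0.056], TCP at [265.559, 593.285, 214.592] pointing down, gripper open.
Joint ranges: [-2.53, 2.53], [-0.31, 2.02], [-1.57, 1.55], [0.28, 2.44], [-1.29, 4.43], [0.15, 1.84], [-2.92, 2.92]. Speed limits (rad/s): [2.57, 2.57, 3.14, 3.14, 3.14, 3.14, 3.14].

### API

Orientations are given as a rotation vector (axis times angle).
In Python, from cell import robot, grip, kin, viewer gives the robot as it stands. Calls block until the motion is done:
- robot.movep(position, orientation): joint-space move of the TCP to a pose.
- robot.servo_line(position, feed=150, rotation=None): straight line of the TCP; rotation=None keeps the orientation; feed is the mean speed in mm/s.
- robot.goto_joints(angles): joint-space move.
- grip(opening, newtons=None): opening from 0.0 (shut) to 1.0 (fully open); newtons is the grip in N (None keeps the last); returns when the fingers have stopped.
- robot.hold(seconds).
- kin.ik(position, orientation): joint angles nearest the present ones, or None.
- robot.observe(): the state.
- viewer.read_camera(name): name is "scene" or "top"; returns the picture (420x560x3 uint8, red, green, blue); there is no depth.
- viewer.camera_info(name): a dict with "camera_matrix" (3x3 intrinsics, pixels), "k1" (the pictures are not rectified: a ray, as slopes to the right and down, at radius r is drawn at 1 + k1 r^2 times it, then the intrinsics apply), "R" (3x3) and "t" (3): a world point X has camera coordinates R X + t. Camera axes: x right, y down, z forward; pixel columns grow to the right and rows downward; lengths in mm; the calibration is good to about 2 mm. A picture is of the moment at which its call begins. camera_info takes no time and is no camera call.
A pose or a line that the arm cannot do raises robot.IKError and nothing moves.
- robot.job_done(): hands the job in; it is judged then, once.
Trained networks look in the newest picture that a camera, given by its name, has taken for a name from the list of things; names that differ only in an ending like _2 or _b are one class to them, and where a whole thing is asked for, a point or a joint stands for the part that bears it (a point fixed in the world has none). Each returns a list of dicts, best first, with "confidence" (0 to 1); they miss things now and then, are a little off and sometimes report something else, mostly with a low value. They report only what shows in the picture. A call takes as long as a camera call.
- viewer.silhouettes(name, camera): "mask" (420x560 bool, what is visible of it).
- viewer.pinpoint(name, camera): "at" ([x, y, z] in mm, in the coordinates of the camera as it stood for that picture, good to about 4 mm: a listed point, or the origin of a listed thing).
The state is a dict: "t": time; "joints": joint angles; "joint_velocities": joint speeds; "joint_torque": joint torques, N m; "tcp_pos": TCP position; "tcp_rot": TCP orientation; "contact_force": force on the tool from outside, world axes, zero at the start; "wrist_torque": the same for the moment, N m; "grip_width": opening from 0.0 (shut) to 1.0 (fully open); "grip_force": force on a finger pad.
Only numpy, scipy, OpenCV 4.12 (cv2) and the standard library are available. Lean on these libraries where they do the work, as an engineer would, in place of code of your own. Each camera call takes 0.05 s, during which the arm holds its last target. There are 200 camera calls.

### The job

Rain is coming: turn the tin stub bin's flap over its spine by pushing it with the fingertips, from the empty half across to the half that holds the spent incense stubs, and press it down until it lies flat on the rim there. Only push and press: do not lift, drag or tip the bin, leave the other things on the shelf alone, and end clear of everything.

Things in the scene. Friction and masses are not known exactly. Their poses are not given: they have to be found in the camera images.
- bin: Open tin stub bin, loose, about 2.5 kg; 130 mm along its x, 210 mm along its y, rim 80 mm high, walls 4 mm. Origin: centre of the underside. A wall at bin y = 0, along bin x, parts it into two halves: the bin +y half is empty and starts covered by the flap; the bin -y half is open and holds the spent stubs, all below the rim
- flap (a joint): Angle (rad) of the rigid tin flap about its spine. 0 = flat on the rim over the empty half (bin +y); pi/2 = upright; 3.14 = flat on the rim over the stub half (bin -y), its stop. Starts slightly raised, 0.08 to 0.45. Flap 120 g; the hinge is stiff (friction about 0.1 N m), so the flap stays at any angle it is left at and does not fall by itself
- spine (a point): Middle of the flap's hinge line (its spine), on top of the bin's middle wall, 82 mm above the shelf; axes parallel to the bin's, the line runs along x. The flap, 124 mm wide along x and 4 mm thick, has its mid-plane through this line; it is flat out to 108 mm from the spine, then its last 24 mm is bent 60 degrees to its upper side as a lip
- flap_edge (a point): Middle of the lip's outer edge: centre of a rolled hem of radius 4 mm, 120 mm long along bin x. It lies 120 mm out from the spine along the flap and 21 mm off the flap's mid-plane: above it at the start, below it (outside the end wall) once flipped. Moves with the flap; at angle 0 its axes are parallel to the bin's
- incense_pot: Squat terracotta incense pot, rim radius 45, 65 high; stands just beyond the bin. Bystander (sizes in mm); leave it alone. Origin: centre of the underside
- lantern: Miniature granite lantern, 104 across its cap, 192 high. Bystander (sizes in mm); leave it alone. Origin: centre of the underside
- clappers: Pair of flat bamboo clappers, 52 x 200 x 11, lying on the robot's side of the bin. Bystander (sizes in mm); leave it alone. Origin: centre of the underside
- matchbox: Plain matchbox 36 x 57 x 15, beyond the bin's stub-filled end. Bystander (sizes in mm); leave it alone. Origin: centre of the underside
- offering_bowl: Small brass bowl, rim radius 38, 38 high, beyond the bin's flap-covered end. Bystander (sizes in mm); leave it alone. Origin: centre of the underside
- dust_brush: Flat dusting brush with a wooden handle, lying on the shelf. Bystander (sizes in mm); leave it alone. Origin: centre of the underside

How it is judged (in metres and radians):
At the end, for the whole second after the job is handed in: The flap lies flat over the stub half (angle above 3.04 rad, at rest), the bin stands upright within 25 mm of where it stood, and every bystander is within 20 mm of where it stood (value of joint flap above 3.04 rad and velocity of joint flap below 0.05 rad/s and distance of bin from where it was at the start of the episode below 0.025 m and angle between bin's own z axis and vertical below 0.05 rad and linear speed of bin below 0.01 m/s and distance of each of incense_pot, lantern, clappers, matchbox, offering_bowl, dust_brush from where it was at the start of the episode below 0.02 m); the robot touches nothing.
It fails at once if the bin is lifted, dragged (over 25 mm) or tipped (distance of bin from where it was at the start of the episode above 0.025 m or height (world z) of bin above 0.012 m or angle between bin's own z axis and vertical above 0.12 rad).
It fails at once if a bystander is lifted or moved more than 20 mm (distance of any of incense_pot, lantern, clappers, matchbox, offering_bowl, dust_brush from where it was at the start of the episode above 0.02 m).
It also fails if it takes over 45 s, if anything falls off the work surface, if the arm or the gripper's body presses on something with over 40 N, if the wrist force passes 120 N, or if a joint passes its speed limit or range.

## Working session

There is one attempt and no reset: what is moved stays moved. The work goes in short steps, each a Python script; the robot and the scene stay as the last script left them, time stands still between calls to the robot, and variables do not carry over. Pictures are saved under pics/ and viewed, at most 10 in all, crops included, and the job is handed in when it is done.

```bash
ls; mkdir -p pics; cat > h.py <<'E'
import numpy as np, cv2
from cell import robot, grip, kin, viewer
def look(cam,fn=None):
    im=viewer.read_camera(cam)
    if fn: cv2.imwrite('pics/'+fn,im[:,:,::-1])
    return im
def pin(name,cam,n=1):
    i=viewer.camera_info(cam);R=np.array(i['R']);t=np.array(i['t'])
    return [(R.T@(np.array(d['at'])-t),d['confidence']) for d in viewer.pinpoint(name,cam)[:n]]
E
python3 - <<'E'
from h import *
np.set_printoptions(precision=1,suppress=True)
a=look('scene','s0.png');b=look('top','t0.png')
cv2.imwrite('pics/both.png',cv2.resize(np.hstack([a,b])[:,:,::-1],None,fx=.714,fy=.714))
for n in ['bin','spine','flap_edge','incense_pot','lantern','clappers','matchbox','offering_bowl','dust_brush']:
    for c in ['scene','top']:
        print(n,c,[(p,round(q,2)) for p,q in pin(n,c,2)])
o=robot.observe();print(o['t'],o['tcp_rot'],o['contact_force'])
E
```

```text
pics
bin scene [(array([592.3,  -8.5,  -2.1]), 0.6)]
bin top [(array([590.3,  -9.5,  -2.7]), 0.55)]
spine scene [(array([590.3,  -4.9,  79.9]), 0.77)]
spine top [(array([585.3, -11.6,  78.8]), 0.93)]
flap_edge scene [(array([631.9,  83.1, 152.7]), 0.83)]
flap_edge top [(array([632.8,  83.5, 147. ]), 0.66)]
incense_pot scene [(array([730.1, -67.9,   4. ]), 0.86)]
incense_pot top [(array([732.9, -63.5,   1.9]), 0.71)]
lantern scene [(array([ 463.8, -436. ,    0.9]), 0.92)]
lantern top [(array([ 473.1, -437.7,   -4.1]), 0.79)]
clappers scene [(array([465.6,  12.4,  -1.3]), 0.83)]
clappers top [(array([462.3,  20.8,   3.2]), 0.9)]
matchbox scene [(array([ 503. , -175.9,   -0.5]), 0.85)]
matchbox top [(array([ 504.8, -175.5,   -2.6]), 0.48)]
offering_bowl scene [(array([674. , 180. ,   2.3]), 0.86)]
offering_bowl top [(array([678.9, 177.1,  -1.2]), 0.96), (array([731.8, -60. ,  -0.1]), 0.5)]
dust_brush scene [(array([396.7, 492. ,  -0.7]), 0.74)]
dust_brush top [(array([392.8, 490.3,  -3.2]), 0.97)]
1.0 [0.7 3.1 0. ] [ 0.2 -0.2  0.8]
```

View pics/both.png

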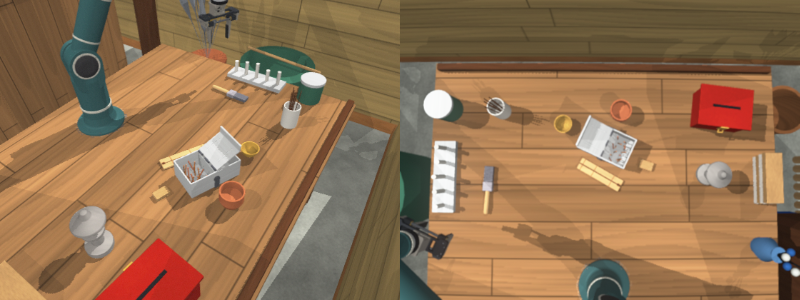

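The side-by-side picture shows the bin near (207,165) in scene and (607,142) in top. The flap is raised toward the bowl side, with stubs in the other half. The two cameras agree: spine ≈ (588,-8,82), bin +y ≈ (0.43,0.90), flap angle ≈ 0.42.

I'll approach from the bowl side with the fingers shut, then push the flap along its arc.

```bash
cat >> h.py <<'E'
from scipy.spatial.transform import Rotation as Ro
np.set_printoptions(precision=1,suppress=True)
S=np.array([588.,-8,82]); v=np.array([44.5,91.5]); v/=np.linalg.norm(v)
by=np.array([v[0],v[1],0]); bx=np.array([v[1],-v[0],0]); bz=np.array([0,0,1.])
def W(y,z): return S+y*by+z*bz
def rot(sgn): 
    Y=sgn*bx; Z=-bz; return Ro.from_matrix(np.c_[np.cross(Y,Z),Y,Z]).as_rotvec()
HW=10
def tip(th):
    c,s=np.cos(th),np.sin(th)
    if th<=np.pi/2: y,z=max(108*c+2*s,120*c-21*s+4),108*s-20
    else: y,z=88*c+2*s,88*s-2*c
    return W(y+HW,z)
E
python3 - <<'E'
from h import *
for s in (1,-1):
    print(s,[None if (q:=kin.ik(p,rot(s))) is None else np.round(q,2) for p in (W(150,200),W(130,24),tip(1.57),tip(3.14))])
s=min((1,-1),key=lambda s:9 if (q:=kin.ik(W(150,200),rot(s))) is None else abs(q[6]))
print(s,rot(s))
grip(0.0,20)
robot.movep(np.array([265.6,593.3,300]),robot.observe()['tcp_rot'])
robot.movep(W(150,200),rot(s))
robot.servo_line(W(150,tip(.42)[2]-82),feed=120)
look('scene','s1.png');
im=look('top')
for n in ['spine','flap_edge','bin']:
    for c in ['scene','top']: print(n,c,pin(n,c))
o=robot.observe();print(o['t'],o['tcp_pos'],o['contact_force'],o['grip_width'])
cv2.imwrite('pics/s1.png',cv2.resize(cv2.imread('pics/s1.png')[120:320,180:400],None,fx=2.5,fy=2.5))
E
```

```text
1 [array([-0.6,  0.5,  0.6,  1.5, -0.3,  1.2, -0.5]), array([-0.6,  0.7,  0.6,  1.7, -0.4,  0.9, -0.3]), array([-0.5,  0.5,  0.6,  1.8, -0.3,  1. , -0.2]), array([-0.4,  0.5,  0.6,  2. , -0.4,  0.8,  0. ])]
-1 [array([-0.2,  0.4, -0. ,  1.5,  0. ,  1.2,  2.4]), array([-0.1,  0.6, -0.1,  1.7,  0.1,  0.9,  2.4]), array([-0.1,  0.4,  0.1,  1.8, -0. ,  0.9,  2.6]), array([ 0. ,  0.5,  0.1,  1.9, -0. ,  0.7,  2.8])]
1 [ 2.7  1.7 -0. ]
spine scene []
spine top [(array([583.3,  -8.3,  81.5]), 0.97)]
flap_edge scene [(array([631.6,  83.6, 153.7]), 0.69)]
flap_edge top [(array([633.1,  81.3, 149.8]), 0.89)]
bin scene [(array([588.5,  -7.4,  -1.7]), 0.56)]
bin top [(array([591.7,  -6.5,  -2.5]), 0.85)]
6.975 [653.6 126.9 106.1] [-0.6 -0.3  0.1] 0.008567959761618659
```

View pics/s1.png

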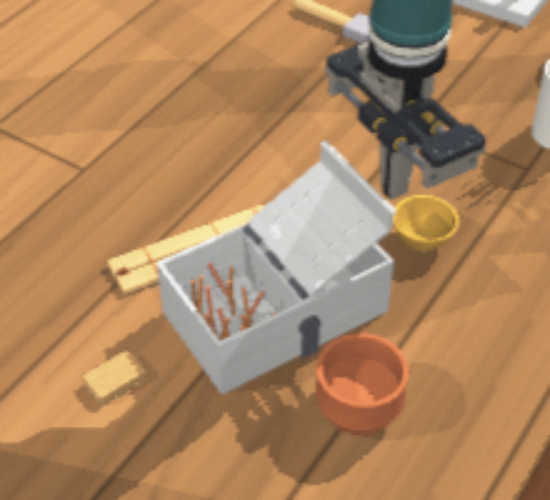

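The crop shows the shut fingertips at about (395,190), just outside the lip edge at about (360,180). They are above rim height and clear of the bowl. Now I'll push, checking the force at each step.

```bash
python3 - <<'E'
from h import *
for th in [.42,.55,.7,.85,1.0,1.2,1.4,1.6]:
    robot.servo_line(tip(th),feed=70)
    o=robot.observe();f=o['contact_force'];print(th,o['t'],f)
    if np.linalg.norm(f)>25: print('STOP');break
look('scene','s2.png');look('top')
for c in ['scene','top']: print(pin('flap_edge',c),pin('bin',c))
cv2.imwrite('pics/s2.png',cv2.resize(cv2.imread('pics/s2.png')[120:320,180:400],None,fx=2.5,fy=2.5))
E
```

```text
0.42 7.625 [1.7 4.1 2.5]
0.55 8.0 [1.6 3.6 3.1]
0.7 8.4 [1.5 2.7 3.4]
0.85 8.775 [-0.2  0.1  0.1]
1.0 9.15 [ 0.1  0.2 -0.1]
1.2 9.6083 [-0.3 -0.4 -0.2]
1.4 10.0667 [-0.3 -0.4  0.4]
1.6 10.5167 [ 0.5  1.2 -0.9]
[(array([573.9, -30.4, 196.5]), 0.86)] [(array([590.5,  -8.7,  -1.6]), 0.85)]
[(array([ 505.1, -177.8,   -0.7]), 0.28)] []
```

View pics/s2.png

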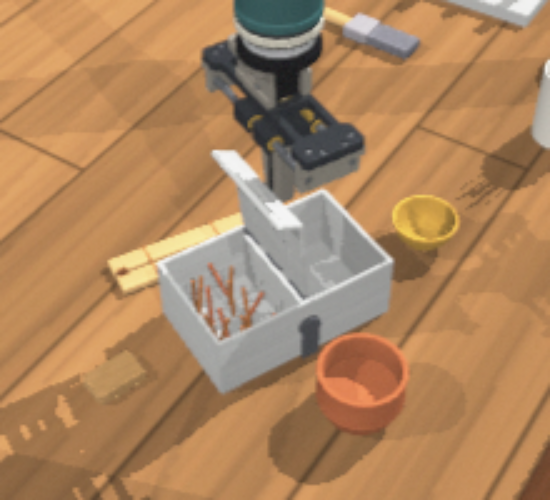

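The flap is now upright, its lip top running from (225,155) to (290,220), and the finger is behind it. The bin hasn't moved. I'll continue over and press it down.

```bash
python3 - <<'E'
from h import *
for th in [1.8,2.0,2.2,2.4,2.6,2.8,2.95,3.05,3.14]:
    robot.servo_line(tip(th),feed=70)
    o=robot.observe();f=o['contact_force'];print(th,o['t'],f)
    if np.linalg.norm(f)>25: print('STOP');break
p=tip(3.14)
for k in range(14):
    if robot.observe()['contact_force'][2]>14: break
    p=p-[0,0,1]; robot.servo_line(p,feed=15)
robot.hold(.3)
o=robot.observe();print(o['t'],o['tcp_pos'],p,o['contact_force'])
robot.servo_line(W(-60,180),feed=150)
look('scene','s3.png');look('top')
for c in ['scene','top']: print(pin('flap_edge',c),pin('bin',c))
print(robot.observe()['t'],robot.observe()['contact_force'])
cv2.imwrite('pics/s3.png',cv2.resize(cv2.imread('pics/s3.png')[120:320,180:400],None,fx=2.5,fy=2.5))
E
```

```text
1.8 11.2167 [-0.9 -0.9  0.5]
2.0 11.6167 [ 0.2  0.3 -0.1]
2.2 12.0167 [-0.2 -0.1 -0.7]
2.4 12.4167 [-0.  -0.2 -0.3]
2.6 12.8167 [-0.2  0.1 -0.1]
2.8 13.2167 [-0.2  1.2  0.1]
2.95 13.5583 [0.1 0.3 0.5]
3.05 13.8333 [-0.6  0.5  0.4]
3.14 14.1 [1.7 0.5 3.2]
14.9 [554.9 -78.3  84.2] [553.9 -78.1  82.1] [-4.   0.3 18.1]
[(array([ 537.6, -117.2,   63.1]), 0.97)] [(array([591.1,  -7.2,  -4.8]), 0.96)]
[] [(array([593.4, -11.2,  -2.5]), 0.83)]
16.5583 [-1.2  0.6  0.6]
```

View pics/s3.png

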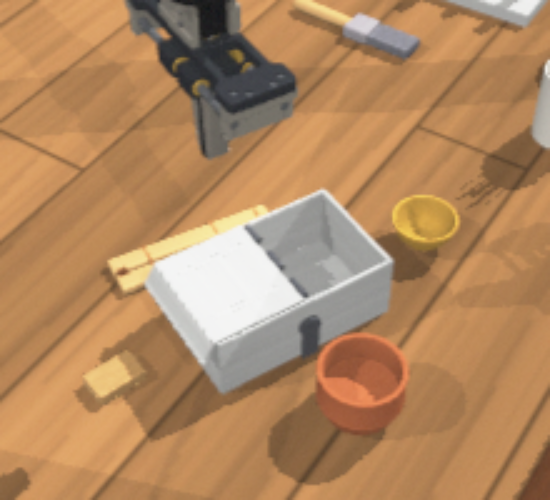

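The flap lies flat over the stub half, with its lip outside the end wall at about (180,310). The lip edge is at z≈63 against an expected 61, and an 18 N press met the stop. The bin and bystanders are where they were, and the arm is clear.

```bash
python3 - <<'E'
from h import *
robot.hold(.3); print(robot.job_done())
E
```

```text
the job is handed in; nothing more can be done
None
```

I pushed the flap over its spine and pressed it flat on the rim over the stub half; the bin and bystanders showed no visible movement, and I handed the job in at about 17 s with the arm clear (no verdict was returned).

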